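# Sort the sharpening stones by feel

## Task

Three look-alike sharpening stones lie working face down, their back halves under the front lip of a low counter shelf; draw each one forward along the worktop until it is clear of the lip and feel how strongly it rubs as it is dragged. Put the coarse (strongly rubbing) stones on the cork mat and the fine (easily gliding) ones on the blue mat, each lying flat and side by side, with the wooden backs still up. Set the stones down gently rather than dropping them, and leave the pepper mill, tumbler, garlic and ramekin standing where they are.

Things in the scene. Friction and masses are not known exactly. Their poses are not given: they have to be found in the camera images.
- stone_a_center (a point): a sharpening stone lying working face down, 125 mm long (its x) x 60 mm wide (its y) x 26 mm high, about 0.45 kg; the point is its centre, half-way up (13 mm above its underside). Upper 16 mm: dark wooden back, full width, the part to grip; lower 10 mm: grey stone, set in 3 mm all round. The letter in its name says nothing about how coarse it is, and all stones look and weigh alike
- stone_b_center (a point): a sharpening stone lying working face down, 125 mm long (its x) x 60 mm wide (its y) x 26 mm high, about 0.45 kg; the point is its centre, half-way up (13 mm above its underside). Upper 16 mm: dark wooden back, full width, the part to grip; lower 10 mm: grey stone, set in 3 mm all round. The letter in its name says nothing about how coarse it is, and all stones look and weigh alike
- stone_c_center (a point): a sharpening stone lying working face down, 125 mm long (its x) x 60 mm wide (its y) x 26 mm high, about 0.45 kg; the point is its centre, half-way up (13 mm above its underside). Upper 16 mm: dark wooden back, full width, the part to grip; lower 10 mm: grey stone, set in 3 mm all round. The letter in its name says nothing about how coarse it is, and all stones look and weigh alike
- shelf_lip (a point): middle of the lower front edge of the fixed low wooden counter shelf; x points from the edge back under the shelf, y along the edge. The lip's underside is 36 mm above the worktop. The three stones lie about 97 mm apart along the edge, each sticking out 48 to 68 mm in front of it; they can be lifted only when drawn fully out
- cork_mat: brown cork mat for the coarse stones (at least one), fixed, 150 mm (its x) x 170 mm (its y) x 3 mm; origin at the centre of its underside, z up. Room for two stones side by side along its y. A coarse stone dragged along the worktop resists with 0.6 to 0.9 of the load pressing it down (its own weight of about 4.4 N and any push from above); up to half of it is still felt when held still
- blue_mat: blue plastic mat for the fine stones (at least one), fixed, 150 mm (its x) x 170 mm (its y) x 3 mm; origin at the centre of its underside, z up. Room for two stones side by side along its y. A fine stone dragged along the worktop resists with 0.12 to 0.18 of the load pressing it down (its own weight of about 4.4 N and any push from above); up to half of it is still felt when held still
- pepper_mill: wooden pepper mill, 58 mm across, 150 mm tall, loose; origin at the centre of its underside. Leave it alone
- tumbler: clear drinking glass, 76 mm across, 89 mm tall, loose; origin at the centre of its underside. Leave it alone
- garlic: garlic bulb, 50 mm across, 48 mm tall, loose; origin at the centre of its underside. Leave it alone
- ramekin: small white ramekin, 61 mm across, 37 mm tall, loose; origin at the centre of its underside. Leave it alone
- low_shelf: the fixed shelf: board 340 mm wide (y), 150 mm deep (x), 14 mm thick, top 50 mm above the worktop; end panels 156 to 168 mm either side of the middle. Origin: its middle, on the worktop, 75 mm behind the front edge; x points to the back. A wooden salt pot and a clear salt shaker are fixed on it, up to 140 mm above the worktop, at least 75 mm back from the front edge

How it is judged:
By the outcome, as a careful person would: the job done as asked, in the order asked, and still so for the second after the job is handed in, with the robot touching nothing.
It also fails if it takes over 70 s, if anything falls off the work surface, if the arm or the gripper's body presses on something with over 40 N, if the wrist force passes 120 N, or if a joint passes its speed limit or range.

## Robot

A 7-joint arm with a two-finger parallel gripper is mounted at the origin on a cart in front of the work surface, level with it; the furniture and walls round the work are solid. World frame = base frame: x ahead of the robot, y to its left, z up, the work surface at z = 0. Lengths are in m, angles in rad, forces in N, time in s.
With the tool pointing down it reaches from about 0.375 to 0.925 m from the base axis. Payload 3.1 kg.
Tool frame: the origin (TCP) lies between the finger pads; the fingertips stand 19 mm ahead of it and the grasp point (between the pads) is the TCP; z points along the fingers, y is the direction in which the jaws open and shut (so a half turn about z gives the same grasp; the last joint's range is limited). The gripper opens to 85 mm and grips with 20 to 120 N. Pads are 22 mm wide; open, the fingers measure 114 mm over their backs; the gripper's body (76 mm by 85 mm) begins 54 mm behind the grasp point. The pads swing forward as they close: fully open they stand 13 mm farther back than shut.
Start: joints at [-1.254, 0.383, 0.044, 1.598, -0.018, 1.161, -0.05], TCP at [0.262, 0.595, 0.25] pointing down, gripper open.
Joint ranges: [-2.61, 2.61], [-0.41, 2.15], [-1.48, 1.57], [0, 2.5], [-1.57, 4.71], [0.05, 1.97], [-2.85, 2.85]. Speed limits (rad/s): [2.79, 2.79, 3.14, 3.14, 3.14, 3.14, 3.14].

## Interface

Orientations are given as a unit quaternion [x, y, z, w].
In Python, from bench import move_ptp, movel, move_j, move_gripper, pause, inverse_kinematics, read_camera, camera_params, MotionError, sign_off, look_for, tip_of, read_time_s, read_qpos, read_joint_vel, read_effort, read_eef_pos, read_tcp_rot, read_ft_force, read_ft_torque, read_finger_gap gives the robot as it stands. Calls block until the motion is done:
- move_ptp(position, orientation): joint-space move of the TCP to a pose.
- movel(position, orientation=None, speed=0.15): straight line of the TCP; orientation=None keeps the orientation; speed is the mean speed in m/s.
- move_j(angles): joint-space move.
- move_gripper(opening, effort=None): finger opening in m; effort is the grip in N (None keeps the last); returns when the fingers have stopped.
- pause(seconds).
- inverse_kinematics(position, orientation): joint angles nearest the present ones, or None.
- read_camera(name): name is "side" or "top" or "wrist"; returns the picture (400x640x3 uint8, red, green, blue); there is no depth.
- camera_params(name): a dict with "K" (3x3 intrinsics, pixels), "dist_coeffs" ([k1, k2, p1, p2, k3] as OpenCV has them; the pictures are not rectified), "camera_from_world" (4x4, takes a point from world to camera coordinates). Camera axes: x right, y down, z forward; pixel columns grow to the right and rows downward; lengths in m; the calibration is good to about 2 mm. A picture is of the moment at which its call begins: read the wrist's pose just before it. camera_params takes no time and is no camera call; for the wrist camera it gives the pose at the moment of the call.
A pose or a line that the arm cannot do raises MotionError and nothing moves.
- sign_off(): hands the job in, once; it reports no verdict.
Trained networks look in the newest picture that a camera, given by its name, has taken for a name from the list of things; names that differ only in an ending like _2 or _b are one class to them, and where a whole thing is asked for, a point or a joint stands for the part that bears it (a point fixed in the world has none). Each returns a list of dicts, best first, with "confidence" (0 to 1); they miss things now and then, are a little off and sometimes report something else, mostly with a low value. They report only what shows in the picture. A call takes as long as a camera call.
- look_for(camera, name): "at" ([column, row] in pixels, amid what is visible of it).
- tip_of(camera, name): "at" ([column, row] in pixels: a listed point, or the origin of a listed thing).
Readings, each from a call of its own:
- read_time_s(): time.
- read_qpos(): joint angles.
- read_joint_vel(): joint speeds.
- read_effort(): joint torques, N m.
- read_eef_pos(): TCP position.
- read_tcp_rot(): TCP orientation.
- read_ft_force(): force on the tool from outside, world axes, zero at the start.
- read_ft_torque(): the same for the moment, N m.
- read_finger_gap(): finger opening in m.
Only numpy, scipy, OpenCV 4.12 (cv2) and the standard library are available. Lean on these libraries where they do the work, as an engineer would, in place of code of your own. Each camera call takes 0.05 s, during which the arm holds its last target.

## Working session

There is one attempt and no reset: what is moved stays moved. The work goes in short steps, each a Python script; the robot and the scene stay as the last script left them, time stands still between calls to the robot, and variables do not carry over. Pictures are saved under pics/ and viewed, and the job is handed in when it is done.

```bash
ls; mkdir -p pics; python3 - <<'E'
from bench import *
import cv2
for c in ["side","top","wrist"]:
    im=read_camera(c); cv2.imwrite(f"pics/{c}0.png",im[:,:,::-1])
    p=camera_params(c); print(c,p["K"],p["dist_coeffs"],p["camera_from_world"])
for n in ["stone_a_center","shelf_lip","cork_mat","blue_mat","pepper_mill","tumbler","garlic","ramekin","low_shelf"]:
    for c in ["top","side"]:
        print(n,c,[(d["at"],round(d["confidence"],2)) for d in tip_of(c,n)][:5])
print(read_time_s(),read_tcp_rot(),read_ft_force(),read_finger_gap())
E
```

```text
pics
side [[451.2403562    0.         315.71684054]
 [  0.         451.2403562  195.82403236]
 [  0.           0.           1.        ]] [-0.11000978  0.          0.          0.          0.        ] [[ 0.99530776 -0.09490691  0.01884519 -0.485622  ]
 [-0.04195376 -0.59879086 -0.79980584  0.06992415]
 [ 0.08719143  0.79526234 -0.59996289  1.01165678]
 [ 0.          0.          0.          1.        ]]
top [[370.51364314   0.         317.97235321]
 [  0.         370.51364314 192.61490081]
 [  0.           0.           1.        ]] [-0.01473141  0.          0.          0.          0.        ] [[ 0.02745229 -0.99961721 -0.00343687 -0.01649347]
 [-0.99451172 -0.02696451 -0.10109077  0.50566009]
 [ 0.1009594   0.00619318 -0.99487127  0.86657601]
 [ 0.          0.          0.          1.        ]]
wrist [[330.85757211   0.         327.59075175]
 [  0.         330.85757211 196.90179533]
 [  0.           0.           1.        ]] [-0.02974086  0.          0.          0.          0.        ] [[ 4.02029338e-01  9.15626446e-01 -7.88754743e-04 -6.48970793e-01]
 [ 8.72467951e-01 -3.82817849e-01  3
[... 391 characters left out ...]
82), ([388.5, 253.4], 0.69)]
cork_mat side [([329.0, 326.7], 0.63)]
blue_mat top [([193.3, 213.6], 0.65)]
blue_mat side [([294.2, 150.0], 0.74)]
pepper_mill top [([196.0, 151.1], 0.59)]
pepper_mill side [([396.4, 311.9], 0.56)]
tumbler top [([198.6, 151.0], 0.76)]
tumbler side [([351.1, 151.1], 0.87)]
garlic top [([384.5, 256.2], 0.6)]
garlic side [([260.6, 278.4], 0.93), ([296.6, 150.3], 0.4), ([336.1, 204.8], 0.39)]
ramekin top [([246.5, 252.7], 0.62)]
ramekin side [([260.5, 176.7], 0.98)]
low_shelf top [([322.2, 152.5], 0.93)]
low_shelf side [([368.6, 217.2], 0.81)]
1.05 [2.05910024e-01 9.78570928e-01 4.38193468e-06 3.50621518e-06] [-0.27836551  1.04611171 -0.16258346] 0.08546573323682523
```

View pics/top0.png

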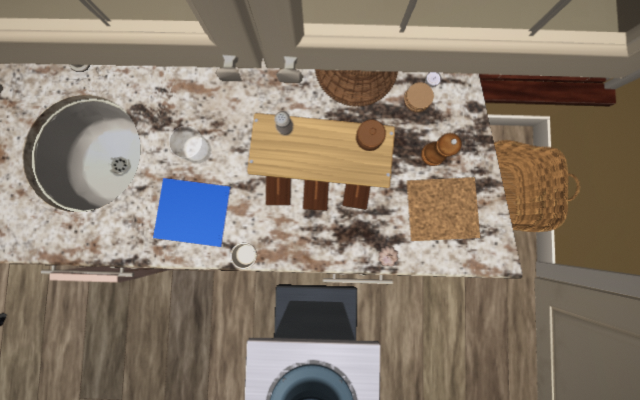

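View pics/side0.png

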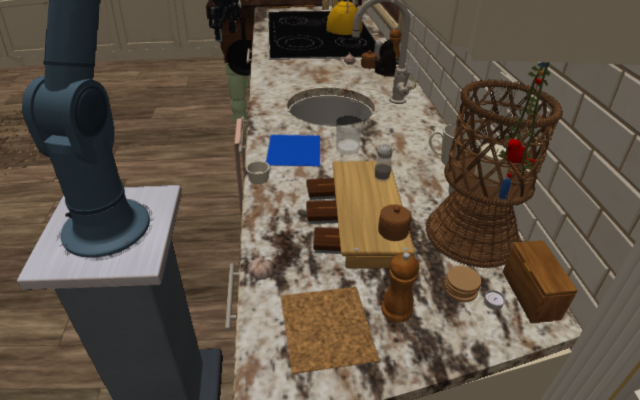

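Top view: blue mat around (192,212), cork around (444,209), stones at (279,191), (316,195) and (356,196), ramekin (244,255), garlic (388,257). Next I'll segment these and convert to world positions.

```bash
cat > h.py <<'E'
from bench import *
import numpy as np, cv2
def px2w(cam,pts,z,p=None):
    p=p or camera_params(cam); T=np.array(p["camera_from_world"]);K=np.array(p["K"]);d=np.array(p["dist_coeffs"])
    u=cv2.undistortPoints(np.array(pts,float).reshape(-1,1,2),K,d).reshape(-1,2)
    R=T[:3,:3];c=-R.T@T[:3,3]
    r=np.c_[u,np.ones(len(u))]@R
    return c+r*((z-c[2])/r[:,2])[:,None]
def w2px(cam,pts,p=None):
    p=p or camera_params(cam);T=np.array(p["camera_from_world"])
    return cv2.projectPoints(np.array(pts,float).reshape(-1,1,3),cv2.Rodrigues(T[:3,:3])[0],T[:3,3],np.array(p["K"]),np.array(p["dist_coeffs"]))[0].reshape(-1,2)
E
python3 - <<'E'
from h import *
im=cv2.imread("pics/top0.png"); hsv=cv2.cvtColor(im,cv2.COLOR_BGR2HSV)
big=cv2.resize(im[100:280,140:500],None,fx=2.2,fy=2.2,interpolation=cv2.INTER_CUBIC);cv2.imwrite("pics/topcrop.png",big)
for xy in [(279,191),(316,195),(356,196),(192,212),(444,209),(320,165)]: print(xy,hsv[xy[1],xy[0]])
# blue mat
m=cv2.inRange(hsv,(105,150,80),(125,255,255))
cs,_=cv2.findContours(m,0,2);c=max(cs,key=cv2.contourArea)
w=px2w("top",c.reshape(-1,2),0.003)[:,:2];print("blue",cv2.minAreaRect((w*1000).astype(np.float32)))
for n,z,at in [("pepper_mill",0,None)]: pass
for cam in ["top","side"]:
  for n in ["shelf_lip","cork_mat","blue_mat","pepper_mill","tumbler","garlic","ramekin","low_shelf","stone_a_center"]:
    read_camera(cam)
    z={"shelf_lip":.036,"stone_a_center":.013}.get(n,0)
    for f in (tip_of,):
      for d in f(cam,n): print(n,cam,round(d["confidence"],2),d["at"],px2w(cam,[d["at"]],z)[0].round(3))
E
```

```text
(279, 191) [ 10 156  93]
(316, 195) [ 12 158 116]
(356, 196) [ 12 158 124]
(192, 212) [109 192 212]
(444, 209) [ 15 123 135]
(320, 165) [ 18 113 189]
blue ((452.7282409667969, 307.9784851074219), (167.299560546875, 148.2779998779297), 84.15047454833984)
shelf_lip top 0.92 [317.9, 181.8] [ 0.531 -0.002  0.036]
cork_mat top 0.92 [446.0, 212.7] [ 0.467 -0.319  0.   ]
blue_mat top 0.84 [193.9, 212.4] [0.451 0.303 0.   ]
pepper_mill top 0.84 [433.4, 153.8] [ 0.614 -0.289  0.   ]
pepper_mill top 0.48 [318.6, 182.8] [ 0.533 -0.003  0.   ]
tumbler top 0.61 [199.6, 148.8] [0.611 0.298 0.   ]
garlic top 0.66 [384.5, 253.2] [ 0.365 -0.169  0.   ]
garlic top 0.49 [446.6, 209.0] [ 0.476 -0.321  0.   ]
ramekin top 0.67 [246.2, 254.4] [0.352 0.168 0.   ]
low_shelf top 0.88 [323.8, 150.4] [ 0.615 -0.014  0.   ]
stone_a_center top 0.62 [198.0, 149.0] [0.608 0.298 0.013]
stone_a_center top 0.6 [357.3, 179.0] [ 0.543 -0.098  0.013]
stone_a_center top 0.52 [316.9, 184.5] [0.527 0.001 0.013]
shelf_lip side 0.67 [337.1, 205.6] [ 0.536 -0.006  0.036]
cork_mat side 0.81 [327.2, 330.5] [ 0.478 -0.319  0.   ]
blue_mat side 0.93 [296.4, 154.0] [0.46  0.282 0.   ]
pepper_mill side 0.57 [399.8, 309.3] [ 0.62  -0.283  0.   ]
tumbler side 0.67 [352.6, 148.2] [0.625 0.304 0.   ]
garlic side 0.57 [259.4, 274.9] [ 0.357 -0.174  0.   ]
ramekin side 0.64 [258.3, 177.7] [0.353 0.171 0.   ]
low_shelf side 0.71 [367.7, 214.3] [0.612 0.001 0.   ]
stone_a_center side 0.72 [342.5, 238.0] [ 0.537 -0.091  0.013]
```

View pics/topcrop.png

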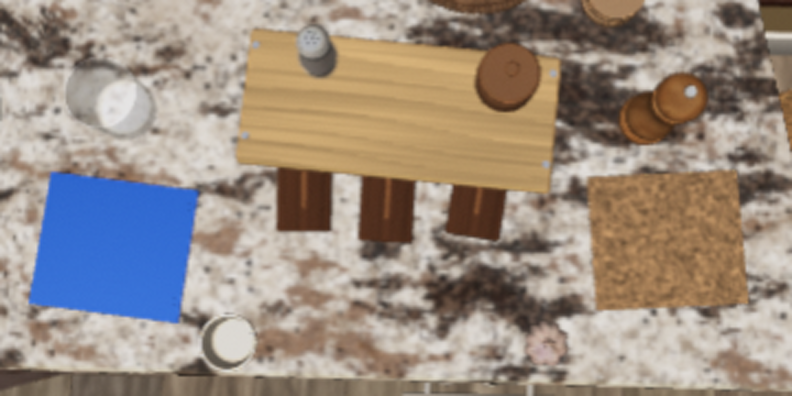

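```bash
python3 - <<'E'
from h import *
im=cv2.imread("pics/top0.png"); hsv=cv2.cvtColor(im,cv2.COLOR_BGR2HSV)
print("C",px2w("top",[(318,192)],1e-9)) 
T=np.array(camera_params("top")["camera_from_world"]);print(-T[:3,:3].T@T[:3,3])
q=np.array([(236,163),(551,192),(559,63),(252,29)])/2.2+[140,100]
w=px2w("top",q-0.25,0.05);print("shelf",w.round(4),"mid",(w[0]+w[1])/2,"w",np.linalg.norm(w[0]-w[1]),np.linalg.norm(w[0]-w[3]),"n",np.arctan2(w[0,1]-w[1,1],w[0,0]-w[1,0])-np.pi/2)
q=np.array([(588,178),(736,171),(748,302),(597,310)])/2.2+[140,100]
w=px2w("top",q-0.25,0.003);print("cork",w.round(4),w.mean(0), cv2.minAreaRect((w[:,:2]*1000).astype(np.float32)))
w=np.array([(52,172),(197,189),(181,322),(30,303)])/2.2+[140,100]
w=px2w("top",w-0.25,0.003);print("blue",w.mean(0), cv2.minAreaRect((w[:,:2]*1000).astype(np.float32)))
m=cv2.inRange(hsv,(0,120,20),(16,255,150));roi=np.zeros_like(m);roi[172:215,260:375]=255;m&=roi
cv2.imwrite("pics/m.png",cv2.resize(m[165:220,255:380],None,fx=6,fy=6,interpolation=0))
cs,_=cv2.findContours(m,0,1)
for c in sorted(cs,key=cv2.contourArea)[-4:]:
    w=px2w("top",c.reshape(-1,2),0.026)
    print(cv2.contourArea(c),cv2.boundingRect(c),cv2.minAreaRect((w[:,:2]*1000).astype(np.float32)))
E
```

```text
C [[ 5.10052039e-01 -2.56085443e-03  9.99999972e-10]]
[ 0.41584867 -0.00821914  0.91319245]
shelf [[ 0.5434  0.1655  0.05  ]
 [ 0.5212 -0.1718  0.05  ]
 [ 0.6622 -0.1795  0.05  ]
 [ 0.6913  0.1551  0.05  ]] mid [ 0.53229179 -0.00314205  0.05      ] w 0.3380667867470082 0.14831486868090438 n -0.0655892445390931
cork [[ 0.544  -0.2223  0.003 ]
 [ 0.5565 -0.3895  0.003 ]
 [ 0.4099 -0.4007  0.003 ]
 [ 0.3967 -0.2328  0.003 ]] [ 0.47676113 -0.31128946  0.003     ] ((476.7120056152344, -311.1015625), (147.64247131347656, 168.41201782226562), 4.3732075691223145)
blue [0.45292195 0.30652056 0.003     ] ((453.0179748535156, 305.6669006347656), (170.58506774902344, 149.09774780273438), 84.60314178466797)
488.5 (343, 184, 27, 25) ((501.6924743652344, -93.98676300048828), (56.70225524902344, 55.69906234741211), 82.78390502929688)
589.5 (266, 176, 24, 29) ((509.8011779785156, 95.07695770263672), (68.1085433959961, 55.63711166381836), 2.027897834777832)
610.5 (304, 180, 24, 30) ((500.8514099121094, 3.3848724365234375), (54.61128234863281, 70.50426483154297), 88.43802642822266)
```

View pics/m.png

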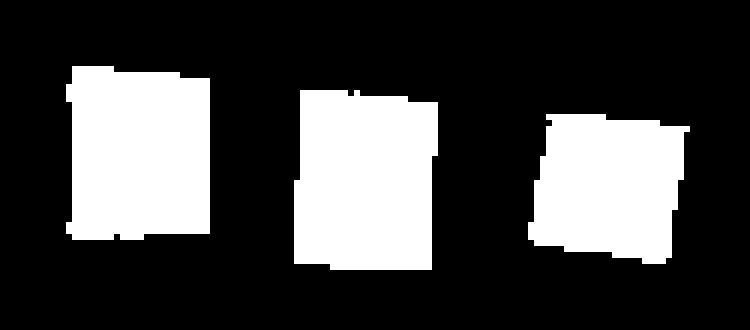

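```bash
cat >> h.py <<'E'
def quat(th): return [-np.sin(th/2),np.cos(th/2),0,0]
E
python3 - <<'E'
from h import *
T=np.array(camera_params("wrist")["camera_from_world"]);print("cam",-T[:3,:3].T@T[:3,3],T[2,:3])
for p,th in [((.42,0,.3),0),((.45,.095,.024),-.06),((.45,-.095,.024),-.06),((.395,0,.024),-.06),((.457,.35,.03),-.09),((.477,-.355,.03),.075),((.38,.095,.024),-.06)]:
    print(p,[np.round(inverse_kinematics(list(p),quat(th+k)),2) if inverse_kinematics(list(p),quat(th+k)) is not None else None for k in (0,)])
move_ptp([.42,0,.3],quat(0))
im=read_camera("wrist");print(read_time_s(),read_ft_force(),read_eef_pos(),camera_params("wrist")["camera_from_world"])
cv2.imwrite("pics/w1.png",im[:,:,::-1])
E
```

```text
cam [0.19091497 0.62575939 0.37455092] [ 0.27847809 -0.12094555 -0.952797  ]
(0.42, 0, 0.3) [array([-0.75, -0.18,  0.6 ,  2.08,  0.11,  1.21,  1.37])]
(0.45, 0.095, 0.024) [array([-0.55,  0.4 ,  0.28,  2.2 , -0.2 ,  0.57,  1.39])]
(0.45, -0.095, 0.024) [array([-0.39,  0.45,  0.58,  2.21, -0.43,  0.59,  2.02])]
(0.395, 0, 0.024) [array([-0.57,  0.33,  0.5 ,  2.35, -0.32,  0.52,  1.71])]
(0.457, 0.35, 0.03) [array([-0.8 ,  0.53,  0.09,  1.92, -0.07,  0.69,  0.81])]
(0.477, -0.355, 0.03) [array([-0.04,  0.72,  0.78,  1.9 , -0.69,  0.82,  2.76])]
(0.38, 0.095, 0.024) [array([-0.63,  0.3 ,  0.3 ,  2.35, -0.18,  0.51,  1.33])]
5.1083 [-0.04077152  0.16003755 -0.39068825] [0.4203044  0.00092803 0.3001193 ] [[-2.82755949e-03  9.99995645e-01  8.45214991e-04  2.18435699e-04]
 [ 9.52536760e-01  2.43606982e-03  3.04413840e-01 -4.55565135e-01]
 [ 3.04410456e-01  1.66584659e-03 -9.52539500e-01  2.99924628e-01]
 [ 0.00000000e+00  0.00000000e+00  0.00000000e+00  1.00000000e+00]]
```

View pics/w1.png

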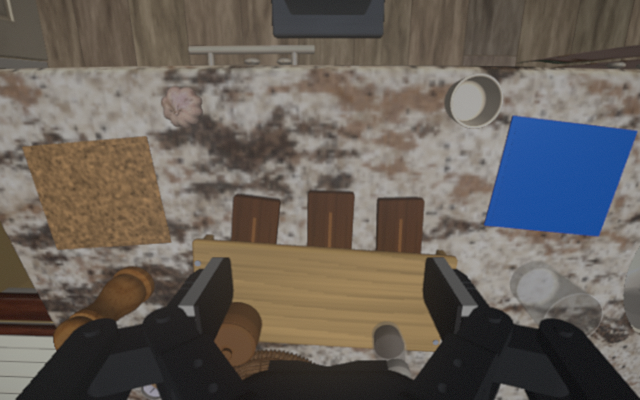

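Wrist view: the stones' front ends show at (255,220), (331,220) and (400,223), both mats and the lip are in view. I'll measure from here.

```bash
python3 - <<'E'
from h import *
im=cv2.imread("pics/w1.png"); hsv=cv2.cvtColor(im,cv2.COLOR_BGR2HSV)
def rect(m,z,n):
    cs,_=cv2.findContours(m,0,1)
    out=[]
    for c in sorted(cs,key=cv2.contourArea)[-n:]:
        # dilate half px: use upsampled
        w=px2w("wrist",c.reshape(-1,2),z)
        r=cv2.minAreaRect((w[:,:2]*1000).astype(np.float32));out.append((r,c));print(np.round(r[0],1),np.round(r[1],1),round(r[2],1),cv2.boundingRect(c))
    return out
m=cv2.inRange(hsv,(105,150,60),(125,255,255));print("blue");rect(m,.003,1)
m=cv2.inRange(hsv,(0,80,15),(14,255,125));roi=np.zeros_like(m);roi[185:248,222:435]=255;m&=roi
cv2.imwrite("pics/m2.png",cv2.resize(np.hstack([m[180:250,215:440]]),None,fx=3.4,fy=3.4,interpolation=0))
print("stones")
for r,c in rect(m,.026,3):
    w=px2w("wrist",c.reshape(-1,2),.026)[:,:2]
    b=cv2.boundingRect(c)
    # side edges: for each row take min & max col
    pts=c.reshape(-1,2);L=[];R=[]
    for row in range(b[1]+6,b[1]+b[3]-14):
        cc=np.where(m[row,b[0]:b[0]+b[2]])[0]
        if len(cc): L.append((b[0]+cc.min()-.5,row));R.append((b[0]+cc.max()+.5,row))
    for E in (L,R):
        e=px2w("wrist",E,.026)[:,:2];k=np.polyfit(e[:,0],e[:,1],1);print("  edge yaw",np.degrees(np.arctan(k[0])).round(2),"y at x=.5",np.polyval(k,.5).round(4))
    print("  front x",w[:,0].min().round(4))
q=np.array([(194,241),(456,261)]);
# lip top edge z=.05 / lower z=.036
print("shelf top edge",px2w("wrist",q,.05))
q=np.array([(24,147),(147,136),(171,242),(57,250)],float);w=px2w("wrist",q,.003);print("cork",w.round(4),w.mean(0).round(4))
for n,z in [("cork_mat",0),("blue_mat",0),("shelf_lip",.036),("garlic",0),("ramekin",0)]:
    for d in tip_of("wrist",n): print(n,round(d["confidence"],2),d["at"],px2w("wrist",[d["at"]],z)[0].round(3))
E
```

```text
blue
[451.8 308.7] [168.9 148.4] 84.1 (484, 116, 153, 120)
stones
[502.4 -92.9] [58.4 64.8] 81.6 (231, 195, 49, 49)
[506.2  95.3] [67.3 59.9] 0.1 (377, 199, 47, 49)
[501.5   3.8] [58.1 76.7] 88.7 (307, 192, 47, 56)
  edge yaw -7.79 y at x=.5 -0.1219
  edge yaw -7.95 y at x=.5 -0.0632
  front x 0.4677
  edge yaw 0.61 y at x=.5 0.0653
  edge yaw 2.14 y at x=.5 0.1237
  front x 0.4724
  edge yaw -1.95 y at x=.5 -0.0247
  edge yaw -1.71 y at x=.5 0.0328
  front x 0.4634
shelf top edge [[ 0.52045621 -0.16542527  0.05      ]
 [ 0.54762469  0.16493973  0.05      ]]
cork [[ 0.4098 -0.3963  0.003 ]
 [ 0.3964 -0.2292  0.003 ]
 [ 0.5445 -0.2192  0.003 ]
 [ 0.5586 -0.3886  0.003 ]] [ 0.4773 -0.3083  0.003 ]
cork_mat 0.75 [99.7, 196.4] [ 0.478 -0.31   0.   ]
blue_mat 0.77 [556.3, 177.0] [0.449 0.308 0.   ]
shelf_lip 0.69 [324.3, 244.1] [ 0.531 -0.003  0.036]
shelf_lip 0.19 [323.6, 286.3] [ 0.593 -0.004  0.036]
garlic 0.93 [187.8, 103.8] [ 0.357 -0.173  0.   ]
ramekin 0.88 [463.2, 102.8] [0.355 0.169 0.   ]
```

View pics/m2.png

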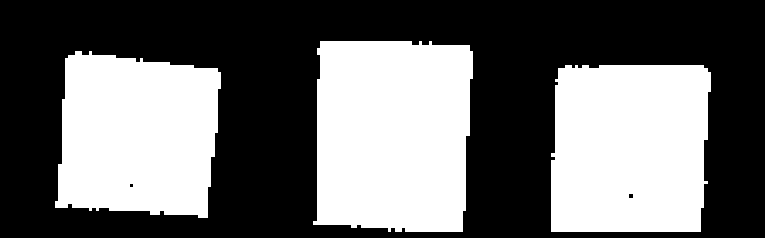

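```bash
cat >> h.py <<'E'
def ft(n=8):
    a=[]
    for _ in range(n):
        a.append(read_ft_force()); pause(0.01)
    return np.mean(a,0)
E
python3 - <<'E'
from h import *
th=np.radians(-1.8)
move_gripper(.076,effort=60)
move_ptp([.493,.0042,.10],quat(th));print(read_time_s(),read_eef_pos());pause(.2)
b=ft();print("base",b.round(2),np.array(read_ft_force()).round(2))
movel([.493,.0042,.045],speed=.15);print(ft(4)-b)
movel([.493,.0042,.026],speed=.06);pause(.1);print(ft(4)-b,read_eef_pos(),read_time_s())
im=read_camera("wrist");cv2.imwrite("pics/w2.png",im[:,:,::-1])
im=read_camera("side");cv2.imwrite("pics/s2.png",cv2.resize(im[130:300,220:460,::-1],None,fx=3,fy=3))
E
```

```text
6.475 [0.49361248 0.00432727 0.10065059]
base [ 0.09 -0.08 -0.22] [-0.43  0.05 -0.29]
[0.27276087 0.04257947 0.22021616]
[-0.69093508  0.07482147 -0.01156097] [0.49318894 0.00413363 0.02611516] 7.8917
```

View pics/w2.png

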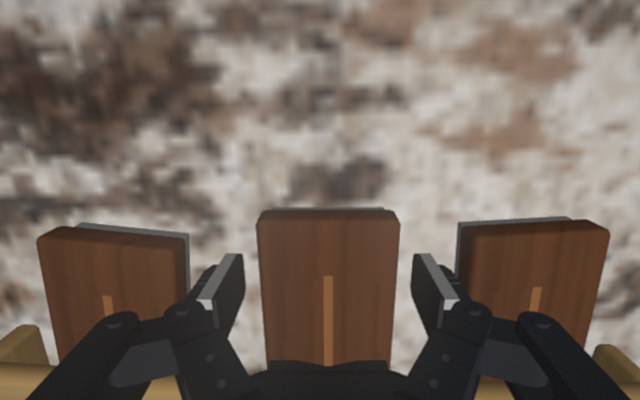

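View pics/s2.png

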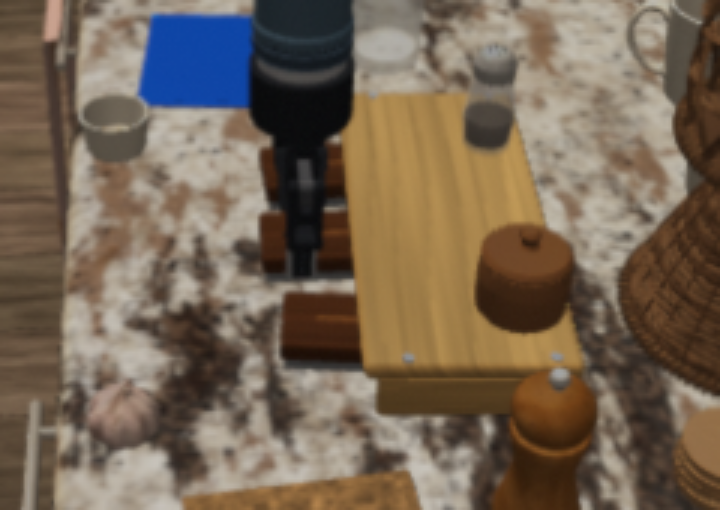

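Fingers straddle the middle stone, clear of its neighbours. Now close, press lightly and drag in steps, feeling as it goes.

```bash
cat >> h.py <<'E'
def drag(p0,dist,n=5,press=.002,sp=.05):
    """gripped at p0; drag along lip normal, reading force after each step"""
    d=np.array([-.9972,.0743,0])
    for i in range(1,n+1):
        p=np.array(p0)+d*dist*i/n-[0,0,press]
        movel(p.tolist(),speed=sp)
        a=np.array([read_ft_force() for _ in range(3)]).mean(0); f=ft(12)
        e=np.array(read_eef_pos())
        print(i,"imm",a.round(2),"held",f.round(2),"along",round(float(f@d),2),e.round(4))
E
python3 - <<'E'
from h import *
movel([.493,.0042,.024],speed=.05)
print("pre",ft(20).round(2),read_time_s())
move_gripper(.05,effort=60);print("gap",read_finger_gap())
print("gripped",ft(20).round(2),read_time_s())
drag([.493,.0042,.024],.02,2)
print(read_time_s(),read_ft_torque())
E
```

```text
pre [-0.21  0.05  0.04] 8.4083
gap 0.058448705561287624
gripped [-1.33 -0.12  5.31] 8.8667
1 imm [ 4.89 -0.56  6.1 ] held [ 5.63 -0.76  6.7 ] along -5.67 [0.4893 0.0046 0.0244]
2 imm [ 5.27 -0.29  8.02] held [ 4.91 -0.39  8.02] along -4.93 [0.4789 0.0056 0.0244]
9.7667 [-0.13958498 -0.66141531 -0.03018897]
```

```bash
python3 - <<'E'
from h import *
d=np.array([-.9972,.0743,0]);p0=np.array([.493,.0042,.024])
p=p0+d*.02+[0,0,.0]
movel(p.tolist(),speed=.03);print(ft(12).round(2),read_eef_pos())
drag(p.tolist(),.06,4,press=-.0005)
print(read_time_s())
im=read_camera("side");cv2.imwrite("pics/s3.png",cv2.resize(im[160:280,240:400,::-1],None,fx=4.5,fy=4.5,interpolation=2))
E
```

```text
[0.54 0.65 6.48] [0.47347064 0.00586731 0.02439321]
1 imm [-0.36 -0.63  4.03] held [-0.86 -0.16  5.67] along 0.85 [0.4569 0.0068 0.0244]
2 imm [-0.18 -0.21  3.74] held [-0.81 -0.09  4.72] along 0.8 [0.442  0.0079 0.0244]
3 imm [-0.56  0.64  2.74] held [-0.81  0.05  3.7 ] along 0.82 [0.4271 0.0091 0.0244]
4 imm [-0.86  0.23  2.18] held [-1.27 -0.12  2.85] along 1.26 [0.4121 0.0102 0.0244]
12.3167
```

View pics/s3.png

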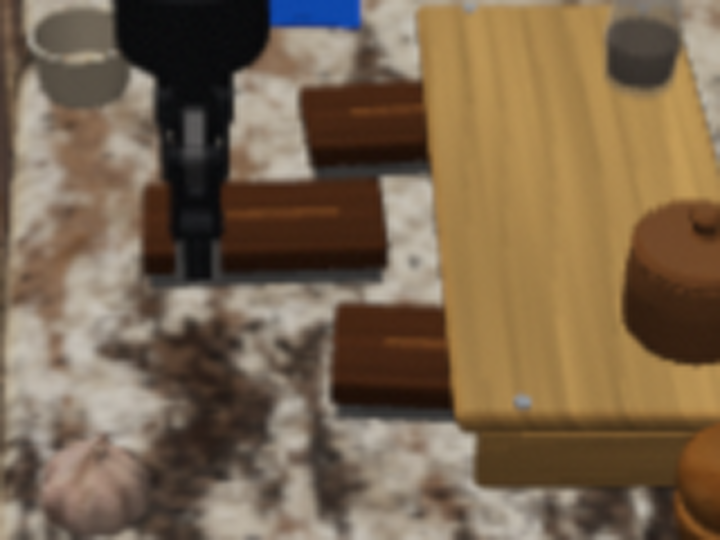

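```bash
python3 - <<'E'
from h import *
th=np.radians(-1.8)
move_gripper(.076)
e=np.array(read_eef_pos())
movel([e[0],e[1],.05],speed=.15)
movel([.4475,.0093,.05],speed=.15)
movel([.4475,.0093,.031],speed=.08); pause(.1); b=ft(15)
print("base",b.round(2))
move_gripper(.05,effort=60);print("gap",read_finger_gap(),"gripped",ft(15).round(2),read_time_s())
drag([.4475,.0093,.031],.012,2,press=.002)
print(read_eef_pos())
drag([.4475-.012,.0093+.0009,.031],-.012,2,press=.002)
print(read_time_s())
E
```

```text
base [-0.01  0.    0.06]
gap 0.05796059153046339 gripped [-1.71 -0.03  6.91] 14.425
1 imm [ 3.51 -1.68  9.39] held [ 3.24 -1.5   9.57] along -3.35 [0.4477 0.0093 0.0318]
2 imm [ 4.57 -1.19  8.99] held [ 4.18 -0.84  8.61] along -4.23 [0.4423 0.01   0.0318]
[0.44225121 0.00999447 0.03176867]
1 imm [-9.04  1.73 29.44] held [-7.81  0.48 29.51] along 7.83 [0.4425 0.01   0.0317]
2 imm [-19.31   1.64  48.43] held [-18.98   1.68  48.55] along 19.05 [0.4427 0.0099 0.0316]
15.9
```

```bash
python3 - <<'E'
from h import *
e=read_eef_pos()
movel([e[0],e[1],.0325],speed=.03)
print(ft(6).round(2),read_eef_pos())
pause(.1);print(ft(6).round(2))
move_gripper(.074);print(ft(6).round(2),read_eef_pos(),read_time_s())
E
```

```text
[ 0.15 -0.06 -4.06] [0.44237541 0.00996458 0.03205414]
[ 0.05  0.44 -4.04]
[-0.11 -0.04  0.1 ] [0.44331351 0.00988284 0.03279566] 16.8083
```

Middle stone is coarse: it withstood 19 N sideways under about 53 N load (0.36), well above the 0.18 limit for a fine stone. Next is the left stone, with a light press.

```bash
cat >> h.py <<'E'
def pull(x,y,yaw,dist,z=.028,press=.001):
    q=quat(np.radians(yaw))
    e=read_eef_pos(); movel([e[0],e[1],.09],speed=.25)
    move_gripper(.076,effort=60)
    move_ptp([x,y,.07],q); movel([x,y,z],speed=.12); pause(.1)
    print("base",ft(12).round(2),np.round(read_eef_pos(),4),read_time_s())
    move_gripper(.05); print("gap",read_finger_gap(),"gripped",ft(12).round(2))
    drag([x,y,z],dist,5,press=press,sp=.06)
    print(read_time_s(),read_eef_pos())
    move_gripper(.076); print("free",ft(6).round(2))
E
python3 - <<'E'
from h import *
pull(.500,.0945,1.0,.082)
im=read_camera("side");cv2.imwrite("pics/s4.png",cv2.resize(im[130:280,220:400,::-1],None,fx=4,fy=4,interpolation=2))
E
```

```text
base [-0.03 -0.08 -0.08] [0.5008 0.0945 0.0288] 18.6083
gap 0.058769369689319305 gripped [-1.03 -0.23  5.24]
1 imm [ 1.34  0.34 10.61] held [ 1.01  0.14 10.31] along -0.99 [0.4863 0.0962 0.029 ]
2 imm [ 1.61  0.34 13.31] held [ 0.9  -0.21 12.54] along -0.91 [0.4695 0.0976 0.029 ]
3 imm [ 0.9   0.33 12.78] held [ 1.2  -0.09 13.49] along -1.2 [0.4533 0.0989 0.029 ]
4 imm [ 0.8  -0.25 13.23] held [ 1.27  0.04 14.05] along -1.26 [0.4371 0.1002 0.029 ]
5 imm [ 1.23  0.51 14.73] held [1.160e+00 1.000e-02 1.466e+01] along -1.15 [0.4209 0.1015 0.029 ]
21.625 [0.42092199 0.10153982 0.02895718]
free [ 0.08 -0.1  -0.34]
```

View pics/s4.png

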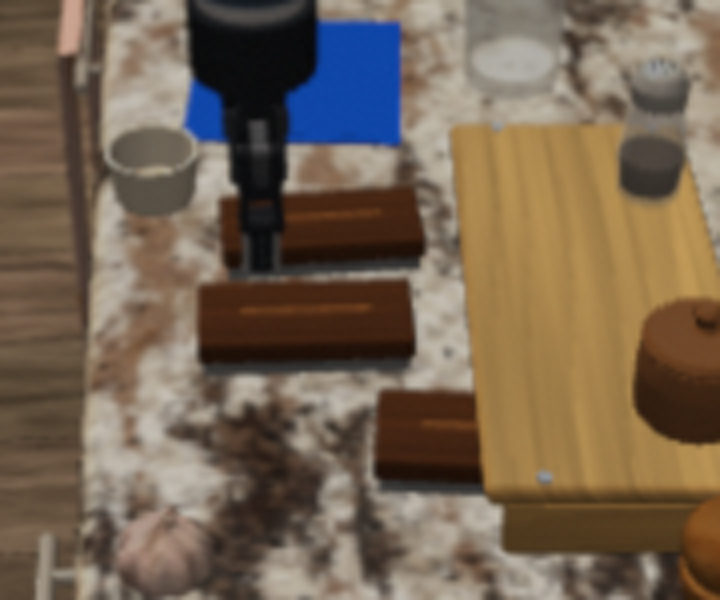

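Left stone: 1.2 N under about 18 N load (0.07), so fine. It's clear of the lip. Now the right stone.

```bash
python3 - <<'E'
from h import *
pull(.497,-.092,-7.9,.090)
e=read_eef_pos(); movel([e[0],e[1],.10],speed=.25)
move_ptp([.42,0,.3],quat(0))
im=read_camera("wrist");cv2.imwrite("pics/w5.png",im[:,:,::-1])
np.save("T5.npy",camera_params("wrist")["camera_from_world"])
im=read_camera("top");cv2.imwrite("pics/t5.png",im[:,:,::-1]);print(read_time_s())
E
```

```text
base [-0.07  0.11 -0.09] [ 0.4978 -0.0919  0.0288] 24.2083
gap 0.05823594562562953 gripped [-1.55  0.02  5.73]
1 imm [ 3.64 -1.17  6.85] held [ 3.16 -0.48  7.06] along -3.19 [ 0.4828 -0.0915  0.0291]
2 imm [ 2.87 -0.3   7.44] held [ 2.94 -0.39  8.41] along -2.96 [ 0.4647 -0.0901  0.029 ]
3 imm [ 3.2  -0.81  8.78] held [ 3.27 -0.65  9.05] along -3.31 [ 0.4471 -0.0887  0.029 ]
4 imm [ 3.31 -0.28  9.37] held [ 3.39 -0.45  9.31] along -3.41 [ 0.4293 -0.0874  0.029 ]
5 imm [ 4.09 -0.6   9.64] held [ 3.76 -0.6   9.75] along -3.79 [ 0.4116 -0.0861  0.029 ]
27.35 [ 0.41162423 -0.08611874  0.02899708]
free [ 0.2   0.05 -0.05]
29.1333
```

View pics/w5.png

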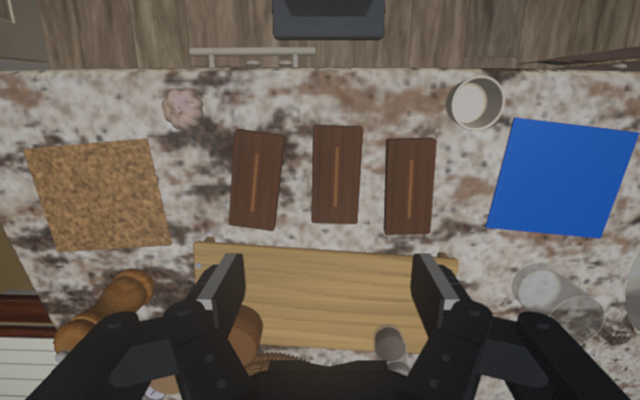

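Right stone: 0.25 of the load while held, so coarse. All three are clear of the lip, at about (256,180), (337,174) and (410,186) in the wrist picture. I'll localise them for regrasping at the centre.

```bash
python3 - <<'E'
from h import *
im=cv2.imread("pics/w5.png"); hsv=cv2.cvtColor(im,cv2.COLOR_BGR2HSV)
p=dict(camera_params("wrist"));p["camera_from_world"]=np.load("T5.npy")
m=cv2.inRange(hsv,(0,80,15),(14,255,135));roi=np.zeros_like(m);roi[118:238,222:442]=255;m&=roi
m=cv2.morphologyEx(cv2.morphologyEx(m,cv2.MORPH_CLOSE,np.ones((9,9))),cv2.MORPH_OPEN,np.ones((7,7)))
cs,_=cv2.findContours(m,0,1)
for c in sorted(cs,key=cv2.contourArea)[-3:]:
    w=px2w("wrist",c.reshape(-1,2),.026,p);r=cv2.minAreaRect((w[:,:2]*1000).astype(np.float32));print(np.round(r[0],1),np.round(r[1],1),round(r[2],1))
m=cv2.inRange(cv2.cvtColor(cv2.imread("pics/t5.png"),cv2.COLOR_BGR2HSV),(0,115,20),(16,255,150));roi=m*0;roi[185:262,255:375]=255;m&=roi
m=cv2.morphologyEx(cv2.morphologyEx(m,cv2.MORPH_CLOSE,np.ones((5,5))),cv2.MORPH_OPEN,np.ones((7,7)))
cs,_=cv2.findContours(m,0,1)
for c in sorted(cs,key=cv2.contourArea)[-3:]:
    w=px2w("top",c.reshape(-1,2),.026);r=cv2.minAreaRect((w[:,:2]*1000).astype(np.float32));print("top",np.round(r[0],1),np.round(r[1],1),round(r[2],1))
E
```

```text
[454.7 100.6] [123.5  58.7] 1.6
[439.4   9.3] [ 57.6 123.1] 88.1
[446.5 -90.7] [ 60.4 123.2] 81.9
```

```bash
cat >> h.py <<'E'
def place(src,yaw,dst,yawd,z=.028):
    q=quat(np.radians(yaw));qd=quat(np.radians(yawd))
    e=read_eef_pos()
    if e[2]<.09: movel([e[0],e[1],.09],speed=.25)
    move_gripper(.076,effort=80)
    move_ptp([*src,.075],q); movel([*src,z],speed=.15); pause(.05)
    zt=read_eef_pos()[2]
    move_gripper(.05); print("gap",read_finger_gap(),"gripped",ft(5).round(2))
    movel([*src,z+.05],speed=.12); print("held",ft(8).round(2),np.round(read_ft_torque(),2))
    move_ptp([*dst,z+.05],qd)
    movel([*dst,z+.0075],speed=.1); pause(.1); b=ft(8); print("over",b.round(2),np.round(read_eef_pos(),4))
    for k in range(14):
        zz=z+.006-.0007*k
        movel([*dst,zz],speed=.02); f=ft(4)
        if f[2]-b[2]>3.0: break
    print("down k",k,zz,f.round(2),np.round(read_eef_pos(),4))
    move_gripper(.068); print("free",ft(4).round(2))
    movel([*dst,z+.06],speed=.12); print("t",read_time_s())
E
python3 - <<'E'
from h import *
place([.4465,-.0907],-8.1,[.480,-.352],4.2)
im=read_camera("top");cv2.imwrite("pics/t6.png",cv2.resize(im[140:280,260:500,::-1],None,fx=3,fy=3))
E
```

```text
gap 0.05759931436649636 gripped [-2.47  1.12 10.76]
held [-0.13  0.2  -4.93] [-0.02  0.04 -0.03]
over [ 0.16 -0.05 -4.93] [ 0.4797 -0.352   0.0352]
down k 2 0.032600000000000004 [-1.47  1.37  1.04] [ 0.4801 -0.3521  0.0332]
free [-0.15  0.27 -0.33]
t 35.35
```

View pics/t6.png

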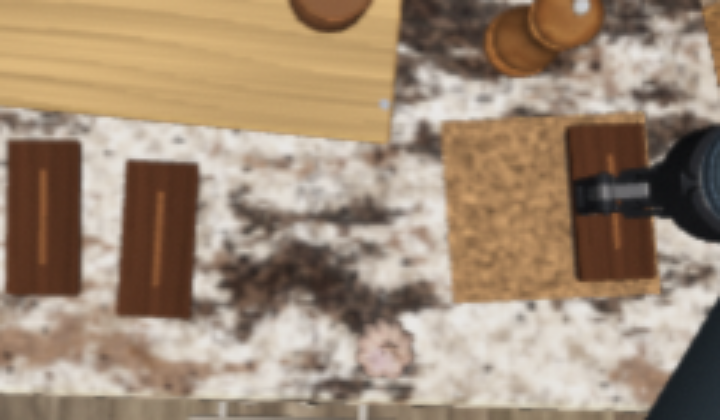

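The right stone lies flat on the outer slot of the cork, landed softly. Next the middle stone.

```bash
python3 - <<'E'
from h import *
place([.4394,.0093],-1.9,[.474,-.268],4.2)
place([.4547,.1006],1.6,[.4525,.3075],-5.6)
e=read_eef_pos(); movel([e[0],e[1],.15],speed=.3)
move_ptp([.42,0,.3],quat(0));pause(.1)
im=read_camera("wrist");cv2.imwrite("pics/w7.png",im[:,:,::-1])
np.save("T7.npy",camera_params("wrist")["camera_from_world"])
im=read_camera("top");cv2.imwrite("pics/t7.png",im[:,:,::-1])
im=read_camera("side");cv2.imwrite("pics/s7.png",im[:,:,::-1])
print(read_time_s())
E
```

```text
gap 0.05773772344478197 gripped [-2.05 -0.52  8.44]
held [-0.28 -0.05 -4.6 ] [0.03 0.02 0.02]
over [ 0.19 -0.05 -3.89] [ 0.4743 -0.2683  0.036 ]
down k 3 0.031900000000000005 [-2.5   1.49  5.57] [ 0.4742 -0.2681  0.0327]
free [-0.01 -0.06  0.34]
t 42.6333
gap 0.057877513713128034 gripped [-1.16 -0.63  6.64]
held [-0.13 -0.31 -5.3 ] [0.04 0.05 0.01]
over [-0.41  0.23 -4.75] [0.4529 0.3077 0.036 ]
down k 3 0.031900000000000005 [-2.7  -1.62  5.53] [0.453  0.3077 0.0328]
free [ 0.17 -0.37  0.02]
t 49.6417
51.55
```

View pics/w7.png

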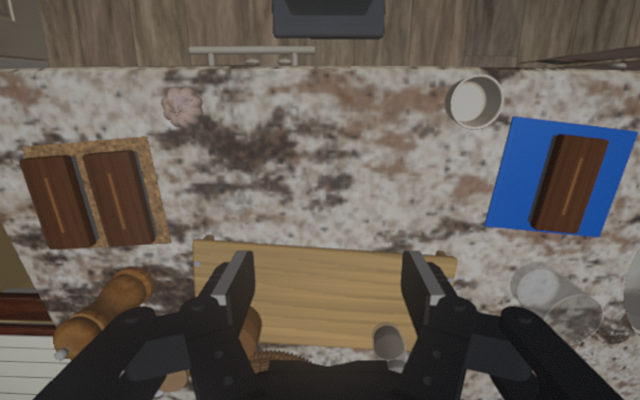

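View pics/s7.png

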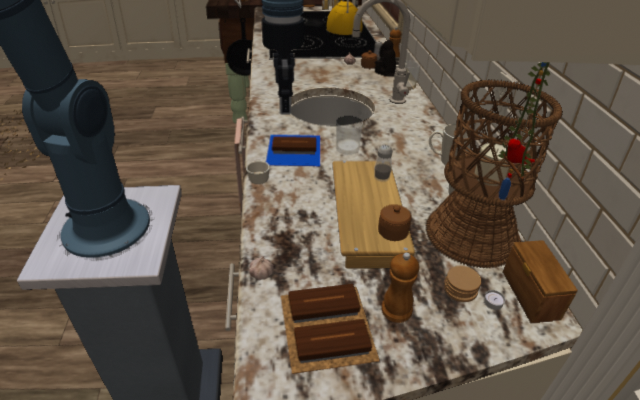

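All three lie flat, two on the cork and one on the blue mat. I'll check the margins and that the bystanders haven't moved.

```bash
python3 - <<'E'
from h import *
im=cv2.imread("pics/w7.png"); hsv=cv2.cvtColor(im,cv2.COLOR_BGR2HSV)
p=dict(camera_params("wrist"));p["camera_from_world"]=np.load("T7.npy")
m=cv2.inRange(hsv,(0,95,10),(14,255,110));k=m*0;k[140:252,15:175]=255;k[125:240,520:615]=255;m&=k
m=cv2.morphologyEx(cv2.morphologyEx(m,cv2.MORPH_OPEN,np.ones((5,5))),cv2.MORPH_CLOSE,np.ones((7,7)))
cs,_=cv2.findContours(m,0,1)
mats=[((.477,-.310),4.2),((.4525,.3075),-5.6)]
for c in sorted(cs,key=cv2.contourArea)[-3:]:
    w=px2w("wrist",c.reshape(-1,2),.029,p)[:,:2];r=cv2.minAreaRect((w*1000).astype(np.float32));print(np.round(r[0],1),np.round(r[1],1),round(r[2],1))
    b=cv2.boxPoints(r)/1000
    mc,a=mats[0] if r[0][1]<0 else mats[1];a=np.radians(a);R=np.array([[np.cos(a),-np.sin(a)],[np.sin(a),np.cos(a)]])
    print("  in mat:",((b-mc)@R*1000).round(0).tolist())
A=cv2.imread("pics/t5.png").astype(int)
for f in ["side"]:
    a=cv2.imread("pics/side0.png");b=cv2.imread("pics/s7.png");D=cv2.absdiff(a,b).max(2)
    for n,(x,y,X,Y) in dict(mill=(383,250,420,322),tumbler=(335,115,364,158),garlic=(248,256,274,280),ramekin=(245,162,272,184)).items(): print(n,(D[y:Y,x:X]>25).mean().round(3))
E
```

```text
[ 473.6 -264.6] [124.9  65.2] 4.2
  in mat: [[-62.0, 78.0], [-63.0, 13.0], [62.0, 13.0], [62.0, 78.0]]
[452.4 302.8] [ 65.5 121.7] 84.5
  in mat: [[-60.0, -38.0], [61.0, -37.0], [61.0, 28.0], [-61.0, 28.0]]
[ 479.3 -346.3] [125.2  68.1] 3.3
  in mat: [[-62.0, -1.0], [-63.0, -70.0], [62.0, -71.0], [63.0, -3.0]]
mill 0.0
tumbler 0.0
garlic 0.0
ramekin 0.0
```

```bash
python3 -c "
from bench import *
sign_off();print(read_time_s())"
```

```text
the job is handed in; nothing more can be done
the job is handed in; nothing more can be done
```

I drew all three stones clear of the lip and sorted them: the middle and right ones (as seen from the robot) went on the cork mat, the left one on the blue mat. I handed the job in at about 51.6 s.

| Stone | Sideways force, held still | Share of the load | Result |
|---|---|---|---|
| Middle | 4.2 N; later stuck at 19 N under about 53 N | 0.32 to 0.36 | coarse |
| Right | 3.4 N | about 0.25 | coarse |
| Left | 1.2 N | about 0.07 | fine |

**Last checks:**
- **Flat and on the mats:** the pictures show all three lying flat, wooden backs up. The two on the cork lie side by side. Every measured edge is inside its mat, the closest by about 7 mm (likely more, as the measurement takes in the stones' side faces).
- **Set down gently:** each stone was lowered in small steps, touching with at most about 10 N before release.
- **Other things:** the pepper mill, tumbler, garlic and ramekin show no change in the side camera.

**What went less well:**
- **Press too hard:** during an extra feel test on the middle stone, the press built up to about 48 N at the wrist before I relieved it. That is below the 120 N wrist limit. I took it to be acting through the fingertips holding the stone, not the gripper body, so the 40 N limit should not apply, but I did not check that directly.
- **Small drop:** as I eased off that press, the middle stone was lifted by less than about 1 mm and settled back onto the worktop when I opened the fingers.

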